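# Unlock the delivery tote's sprung side gate and hold it wide for packing

### The job

A colleague needs both hands to load meal boxes into the grey delivery tote, so open its blue side gate and hold it for them: first pinch the red lock catch on top of the gate fully in (it stays in and frees the release), then squeeze the yellow release catch to draw the bolt, and swing the gate outward past its half-way check until it stands wide open, about square to the side of the tote. The gate is sprung and swings back when let go, so finish with the gate still in the gripper's fingers, held wide and still; do not knock over or shove the loose things about.

Things in the scene. Friction and masses are not known exactly. Their poses are not given: they have to be found in the camera images.
- tote: grey open-topped plastic tote, 300 (x) x 310 (y) x 140 mm high, fixed on the worktop; origin at the centre of its underside, z up. The gate fills most of its +y side; the other sides are closed. A packed meal box (90 mm high) and a tin stand inside by the -y wall; the 140 mm next to the gate are empty.
- gate (a joint): gate swing in rad about its upright hinge: 0 shut, grows as the free end swings outward (clockwise from above), 1.57 square to the side, stop 1.7. A spring pulls it shut (0.15 N m shut, 0.4 wide). A sprung roller check resists from 0.55 to 0.8 rad (in all some 4 N at the release catch) and is free past 1.05; let go from wide, the gate falls back on the check at about 0.95.
- gate_hinge (a point): point on the gate's upright hinge axis, fixed to the tote, 159 mm above the tote's underside (the height of the catches' plates); axes as the tote's.
- gate_panel: blue barred gate, 226 mm long, with a black latch case 26 mm thick along its top and both catches. Origin on the hinge axis at the tote's underside; x runs level from hinge to free end, y to the tote's inside (when shut), z up. Top of case and tote rim: z = 140 mm; only the catch plates (176 mm) and the steel check within 50 mm of the hinge axis (156 mm) stand higher.
- lock_grip (a point): pinch point of the red lock catch, fingers from above closing along this point's y (axes as gate_panel's); at gate_panel (82, -5, 159) mm, midway between two upright plates whose outer faces are 25 mm either side: red moving plate outside (-y), black fixed plate inside (+y). Plates 24 mm wide along x, 8 mm thick, from z = 140 to 176 mm.
- lock_catch (a joint): travel of the red plate in m: 0 locked, up to 0.013 fully in (towards +y, the black plate; 50 mm over both plates become 37). Friction of about 4 N, no spring: it stays where it is left. Short of 0.009 it blocks the release catch.
- release_grip (a point): squeeze point of the release catch, fingers from above closing along this point's x (axes as gate_panel's, moves with it); at gate_panel (178, 0, 159) mm, midway between two upright plates whose outer faces are 28 mm either side: yellow moving plate on the free-end side (+x), black fixed plate on the hinge side (-x). Plates 24 mm wide along y, 8 mm thick, z = 140 to 176 mm.
- release_catch (a joint): travel of the yellow plate in m: 0 bolted, up to 0.016 fully squeezed (towards the hinge; 56 mm over both plates become 40); a spring of 6 N rising to 14 N returns it. Beyond 0.012 the bolt is clear of the post and the gate can swing; once the gate is ajar the catch need not stay squeezed.
- packed_meal: loose meal box inside the tote, 178 x 130 x 86 mm, origin at the centre of its underside
- packed_tin: loose yellow tin inside the tote, 67 mm across, 33 mm high
- tuna_tin_a: loose yellow tin on the worktop, 67 mm across, 33 mm high, origin at the centre of its underside
- tuna_tin_b: loose yellow tin like the other
- orange_mug: loose orange mug, 81 x 113 x 101 mm with its handle, origin at the centre of its underside
- green_lid_jar: loose jar with a green lid, 75 mm across, 103 mm high, origin at the centre of its underside

How it is judged:
By the outcome, as a careful person would: the job done as asked, in the order asked, and still so for the second after the job is handed in, while the arm keeps its last pose, push and grip.
It also fails if it takes over 48 s, if anything falls off the work surface, if the arm or the gripper's body presses on something with over 40 N, if the wrist force passes 120 N, or if a joint passes its speed limit or range.

### The arm

A 6-joint arm with a two-finger parallel gripper is mounted at the origin on a cart in front of the work surface, level with it; the furniture and walls round the work are solid. World frame = base frame: x ahead of the robot, y to its left, z up, the work surface at z = 0. Lengths are in m, angles in rad, forces in N, time in s.
With the tool pointing down it reaches from about 0.35 to 0.975 m from the base axis. Payload 17.4 kg.
Tool frame: the origin (TCP) lies on the centre line of the jaws, within the pads' length; the fingertips stand r.tip_extent ahead of it and the grasp point (between the pads) lies 8 mm behind it (r.tip_extent is the distance from the TCP to the fingertips, in m); z points along the fingers, y is the line along which they close (so a half turn about z gives the same grasp; the last joint's range is limited). The gripper opens to 85 mm and grips with 20 to 120 N. Pads are 22 mm wide; open, the fingers measure 114 mm over their backs; the gripper's body (76 mm by 85 mm) begins 54 mm behind the grasp point. The pads swing forward as they close: fully open they stand 13 mm farther back than shut.
Start: joints at [-1.253, 0.116, 1.442, -0, 1.584, -0.038], TCP at [0.235, -0.633, 0.242] pointing down, gripper open.
Joint ranges: [-2.83, 2.83], [-0.83, 2.19], [0.07, 2.5], [-1.14, 4.28], [0.01, 3], [-2.97, 2.97]. Speed limits (rad/s): [1.89, 1.89, 2.22, 3.14, 3.14, 3.14].

### API

Orientations are given as [roll, pitch, yaw] about the fixed x, y, z axes, in that order (R = Rz(yaw) Ry(pitch) Rx(roll)).
In Python, from cell import readout, camera, ticket, r gives the robot as it stands.
- The arm moves only by the tool carry_out, never from a script. Its argument "moves" is a list of rows, each a list of 3 entries, a list of its own where there are three numbers: the shift along the world's x, y, z in m, then the turn, a rotation vector about the world's x, y, z in degrees, then the opening, from 0 (shut) to 1 (fully open). A call has 1 to 5 rows; each row is the pose to reach, as a shift and turn from the pose commanded when the call began; what a row does not reach only later rows make up. A row lasts 1/8 s, in which the tool goes at most 62.5 mm and 10.7 degrees, less where a joint would pass 70% of its speed; a pose out of reach is approached as far as the arm can. A call with a gripper value outside its range is refused whole. The fingers move at their own pace and stop on an object; "force" is the grip in N (left out, the last holds). Time passes only in rows, so rows that repeat a pose let the fingers close. It gives the time, the measured TCP pose, the force, the opening and the grip force at its end, in the units of the state.
- readout.get_obs(): the state, without advancing time (a new reading comes with each control period).
- camera(name): name is "side" or "top" or "wrist"; returns a dict with "pixels" (400x640x3 uint8, blue, green, red), "fx", "fy", "cx", "cy" (pixels), "pose" (4x4, takes a point from camera to world coordinates); the wrist camera has in their place "T_tool_cam" (4x4, takes a point from camera to tool coordinates, whose origin is the TCP and whose axes are the flange's). Camera axes: x right, y up, looking along -z (the intrinsics and any distortion apply to the point x, -y, -z); pixel columns grow to the right and rows downward; lengths in m; the calibration is good to about 2 mm. A picture is of the moment at which its call begins: read the wrist's pose just before it. There is no depth.
- ticket.finish_job(): hands the job in; it is judged then, once.
The state is a dict: "time_s": time; "joint_positions": joint angles; "dq": joint speeds; "effort": joint torques, N m; "ee_pos": TCP position; "tcp_rot": TCP orientation; "contact_force": force on the tool from outside, world axes, zero at the start; "ft_torque": the same for the moment, N m; "grip_width": finger opening in m; "grasp_force": force on a finger pad.
Only numpy, scipy, OpenCV 4.12 (cv2) and the standard library are available. Lean on these libraries where they do the work, as an engineer would, in place of code of your own. Each camera call takes 0.05 s, during which the arm holds its last target. There are 200 camera calls.

## Working session

There is one attempt and no reset: what is moved stays moved. The work goes in short steps, Python scripts to look and compute and a tool call to move; the robot and the scene stay as the last step left them, time stands still between calls to the robot, and variables do not carry over. Pictures are saved under pics/ and viewed, at most 10 in all, crops included, and the job is handed in when it is done.

Besides the shell and the picture viewer there is one more tool, called after ">>>" as name([rows], argument=value, ...), one row to a line, values as JSON. carry_out: Moves the arm, as the interface text tells. Its arguments: {"type":"object","properties":{"moves":{"type":"array","items":{"type":"array"}},"force":{"type":"number"}},"required":["moves"]}

```bash
ls; mkdir -p pics; python3 - <<'E'
from cell import readout,camera,ticket,r
import cv2,numpy as np,pickle
print(r.tip_extent, readout.get_obs())
D={}
for n in("top","side"):
    c=camera(n); D[n]=c; cv2.imwrite(f"pics/{n}0.png",c["pixels"])
    print(n,c["fx"],c["fy"],c["cx"],c["cy"],np.round(c["pose"],4).tolist(),[k for k in c])
pickle.dump(D,open("D.pkl","wb"))
E
```

```text
pics
0.011 {'time_s': 0.0, 'joint_positions': array([-1.25284168e+00,  1.16484288e-01,  1.44226998e+00, -7.50377190e-06,
        1.58401264e+00, -3.78142542e-02]), 'dq': array([-0.00102117, -0.00047339, -0.00077142,  0.00070953,  0.00044399,
       -0.00049127]), 'effort': array([-4.08092470e-03, -7.31985712e+01, -6.32490993e+01, -3.13575838e-04,
        6.31450501e-03,  2.68359474e-05]), 'ee_pos': array([ 0.23503337, -0.63256371,  0.24156039]), 'tcp_rot': array([-3.14041896e+00, -3.68947890e-05,  3.55768787e-01]), 'contact_force': array([-0.00239267,  0.10687028,  0.41245886]), 'ft_torque': array([-0.00223412,  0.00091479, -0.00244308]), 'grasp_force': 0.0, 'grip_width': 0.08532186944819518}
top 437.4654795114218 437.4654795114218 320.71151722705855 198.49901299953157 [[0.0165, 0.9976, -0.0668, 0.4106], [-0.9999, 0.0164, -0.0011, -0.0983], [-0.0, 0.0668, 0.9978, 1.4144], [0.0, 0.0, 0.0, 1.0]] ['pixels', 'fx', 'fy', 'cx', 'cy', 'pose']
side 401.7883490000004 401.7883490000004 319.4585923971456 191.13611333525358 [[-0.6718, 0.3414, -0.6574, -0.4064], [-0.7407, -0.3164, 0.5927, 0.7269], [-0.0057, 0.8851, 0.4654, 0.7826], [0.0, 0.0, 0.0, 1.0]] ['pixels', 'fx', 'fy', 'cx', 'cy', 'pose']
```

View pics/top0.png

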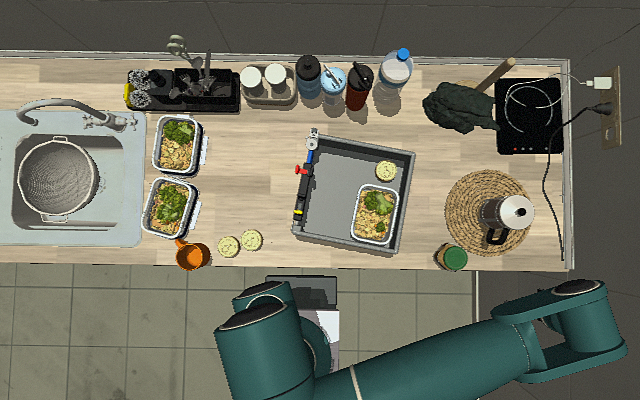

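View pics/side0.png

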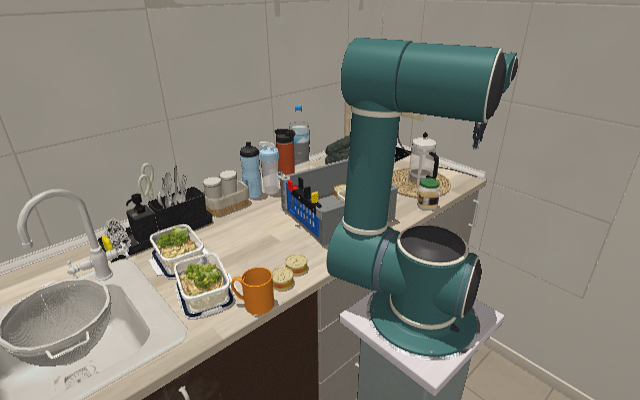

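The top view shows the tote at about (352,195). Its gate is on the left (+y) side, with the hinge at about (313,137), the red catch at (300,169), the yellow catch at (297,211), and the tins and mug well to the left. The side view shows the red catch at (292,186) and the yellow one at (314,197). Next I'll measure them in both views.

```bash
cat > h.py <<'E'
import numpy as np,cv2
def ray(c,uv,T=None):
    T=c["pose"] if T is None else T
    d=T[:3,:3]@np.array([(uv[0]-c["cx"])/c["fx"],-(uv[1]-c["cy"])/c["fy"],-1]); return T[:3,3],d
def plane(c,uv,z,T=None):
    o,d=ray(c,uv,T); return o+d*(z-o[2])/d[2]
def tri(rs):
    A=np.zeros((3,3));b=np.zeros(3)
    for o,d in rs:
        d=d/np.linalg.norm(d);P=np.eye(3)-np.outer(d,d);A+=P;b+=P@o
    p=np.linalg.solve(A,b)
    return p,[np.linalg.norm(np.cross(p-o,d/np.linalg.norm(d))) for o,d in rs]
RNG={"red":((0,150,80),(6,255,255)),"yel":((22,150,90),(32,255,255)),"blue":((105,140,60),(120,255,255)),"org":((8,170,100),(16,255,255)),"green":((50,80,40),(85,255,255))}
def blobs(img,col,roi=None,amin=8):
    h=cv2.cvtColor(img,cv2.COLOR_BGR2HSV);m=cv2.inRange(h,*map(np.array,RNG[col]))
    if col=="red": m|=cv2.inRange(h,np.array((175,150,80)),np.array((180,255,255)))
    if roi: k=np.zeros_like(m);x0,y0,x1,y1=roi;k[y0:y1,x0:x1]=255;m&=k
    n,l,s,ce=cv2.connectedComponentsWithStats(m)
    return [(ce[i].round(1).tolist(),s[i].tolist()) for i in range(1,n) if s[i][4]>=amin],m
E
python3 - <<'E'
from h import *;import pickle
D=pickle.load(open("D.pkl","rb"))
R={"top":(280,120,430,265),"side":(270,160,345,245)}
for col in("red","yel","blue"):
    for n in R: print(col,n,blobs(D[n]["pixels"],col,R[n])[0])
t=D["top"]
for nm,uv,z in[("mug",(193,257),.05),("tinA",(228,246),.033),("tinB",(251,239),.033),("boxlo",(168,208),.06)]: print(nm,plane(t,uv,z).round(3))
a=cv2.resize(t["pixels"][115:265,280:425],None,fx=4,fy=4,interpolation=cv2.INTER_CUBIC)[:600,:480]
b=cv2.resize(D["side"]["pixels"][160:250,270:330],None,fx=5,fy=5,interpolation=cv2.INTER_CUBIC)
o=np.zeros((600,800,3),np.uint8);o[:,:480]=a;o[:450,490:790]=b
cv2.imwrite("pics/z.png",o)
E
```

```text
red top [([300.1, 170.0], [295, 165, 12, 9, 65])]
red side [([291.3, 185.6], [288, 180, 10, 11, 60])]
yel top [([297.7, 211.4], [294, 209, 9, 5, 30])]
yel side [([314.3, 197.0], [311, 191, 7, 12, 70])]
blue top [([309.8, 156.8], [307, 150, 6, 14, 56])]
blue side [([301.8, 213.2], [286, 182, 33, 55, 507])]
mug [0.314 0.296 0.05 ]
tinA [0.349 0.192 0.033]
tinB [0.372 0.12  0.033]
boxlo [0.464 0.376 0.06 ]
```

View pics/z.png

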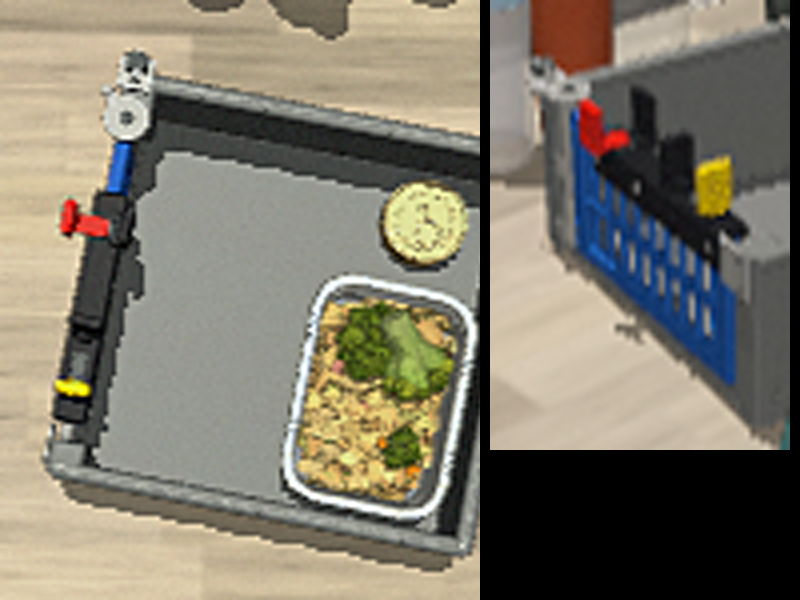

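The zoomed crop shows the red plate at about top (297,169) and the yellow plate at (298,211.5). The gate leans with the tote's yaw. I'll work out a rough pose, then go over the gate with the wrist camera.

```bash
python3 - <<'E'
from h import *;import pickle
from cell import camera,readout
D=pickle.load(open("D.pkl","rb"));t=D["top"];s=D["side"]
f=lambda x,y:(280+x/4-.4,115+y/4-.4)
g=lambda x,y:(270+(x-490)/5-.4,160+y/5-.4)
for n,uv,z in[("red",f(68,217),.176),("yel",f(72,386),.176),("disc",f(127,117),.156),("cFL",f(48,462),.14),("cFR",f(466,545),.14),("cBL",f(125,75),.14)]: print(n,plane(t,uv,z).round(4))
# tops in both views
for n,a,b in[("red",f(68,217),g(587,104)),("yel",f(72,386),g(717,164))]: 
    p,e=tri([ray(t,a),ray(s,b)]);print(n,p.round(4),np.round(e,4))
w=camera("wrist");print({k:np.round(v,4).tolist() for k,v in w.items() if k!="pixels"})
E
```

```text
red [ 0.577  -0.0268  0.176 ]
yel [ 0.4566 -0.0321  0.176 ]
disc [ 0.6536 -0.0671  0.156 ]
cFL [ 0.4025 -0.0138  0.14  ]
cFR [ 0.3475 -0.3177  0.14  ]
cBL [ 0.6879 -0.0646  0.14  ]
red [ 0.5789 -0.0248  0.1751] [0.0026 0.0026]
yel [ 0.4567 -0.0319  0.1738] [0. 0.]
{'fx': 289.9013, 'fy': 289.9013, 'cx': 317.8724, 'cy': 199.4395, 'T_tool_cam': [[-0.0, 0.9598, 0.2805, 0.0705], [1.0, -0.0, 0.0002, 0.0009], [0.0002, 0.2805, -0.9598, -0.1314], [0.0, 0.0, 0.0, 1.0]]}
```

>>> carry_out([
  [[0.03, 0.05, 0.02], [0, 0, -5], 1],
  [[0.06, 0.1, 0.04], [0, 0, -10], 1],
  [[0.09, 0.15, 0.06], [0, 0, -15], 1],
  [[0.12, 0.2, 0.06], [0, 0, -20], 1],
  [[0.15, 0.25, 0.06], [0, 0, -25], 1],
])

```text
time_s: 0.78
ee_pos: [0.3857, -0.381, 0.3025]
tcp_rot: [3.141, -0.0, -0.084]
contact_force: [1.5, -1.0, 0.4]
grip_width: 0.0853
grasp_force: 0.0
```

>>> carry_out([
  [[0.03, 0.05, 0], [0, 0, -3], 1],
  [[0.06, 0.1, 0], [0, 0, -5.6], 1],
  [[0.09, 0.15, 0], [0, 0, -5.6], 1],
  [[0.12, 0.2, 0], [0, 0, -5.6], 1],
  [[0.15, 0.25, 0], [0, 0, -5.6], 1],
])

```text
time_s: 1.4
ee_pos: [0.5357, -0.1309, 0.3023]
tcp_rot: [3.142, -0.0, -0.178]
contact_force: [0.4, -0.6, 0.2]
grip_width: 0.0853
grasp_force: 0.0
```

>>> carry_out([
  [[0.015, 0.045, 0], [0, 0, 0], 1],
  [[0.03, 0.09, 0], [0, 0, 0], 1],
  [[0.03, 0.09, 0], [0, 0, 0], 1],
])

```text
time_s: 1.78
ee_pos: [0.5656, -0.0402, 0.3018]
tcp_rot: [-3.141, 0.001, -0.175]
contact_force: [0.1, -0.9, 0.5]
grip_width: 0.0854
grasp_force: 0.0
```

```bash
cat >> h.py <<'E'
from scipy.spatial.transform import Rotation as Ro
def toolT(o):
    T=np.eye(4);T[:3,:3]=Ro.from_euler("xyz",o["tcp_rot"]).as_matrix();T[:3,3]=o["ee_pos"];return T
def wrist(name):
    from cell import camera,readout
    import pickle
    T=toolT(readout.get_obs());c=camera("wrist");c["pose"]=T@c["T_tool_cam"]
    cv2.imwrite(f"pics/{name}.png",c["pixels"]);pickle.dump(c,open(name+".pkl","wb"));return c
E
python3 - <<'E'
from h import *
c=wrist("w1")
from cell import readout
o=readout.get_obs();print(o["ee_pos"],np.degrees(o["tcp_rot"]),o["time_s"])
for k in("red","yel","blue"):print(k,blobs(c["pixels"],k,amin=40)[0])
E
```

```text
[ 0.56525704 -0.04159057  0.30191273] [ 1.79992530e+02  4.11845565e-02 -1.00828194e+01] 1.825
red [([309.8, 178.5], [296, 166, 34, 30, 602])]
yel [([327.4, 295.2], [316, 286, 24, 15, 204])]
blue [([327.4, 128.6], [321, 109, 13, 40, 458])]
```

View pics/w1.png

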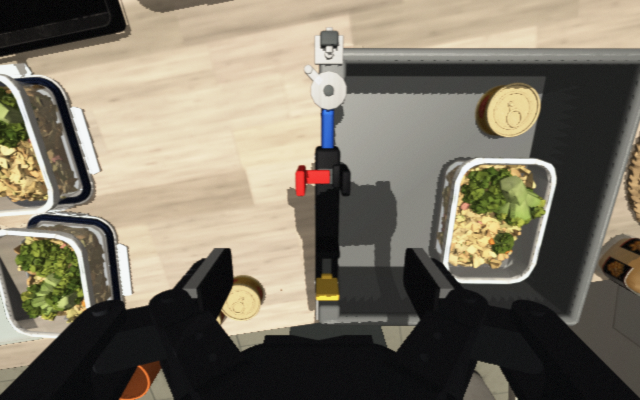

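The wrist view has the red plate at (301,180), its black partner at (346,180), the yellow plate at (327,295) and the check disc at (328,90). I'll take a second wrist view from nearer the release end.

>>> carry_out([
  [[-0.05, 0.01, 0], [0, 0, 0], 1],
  [[-0.1, 0.02, 0], [0, 0, 0], 1],
  [[-0.1, 0.02, 0], [0, 0, 0], 1],
  [[-0.1, 0.02, 0], [0, 0, 0], 1],
])

```text
time_s: 2.33
ee_pos: [0.4652, -0.0234, 0.3025]
tcp_rot: [3.141, -0.001, -0.179]
contact_force: [0.5, 0.1, 0.6]
grip_width: 0.0853
grasp_force: 0.0
```

```bash
python3 - <<'E'
from h import *
import pickle
c=wrist("w2");a=pickle.load(open("w1.pkl","rb"))
for k in("red","yel","blue"):print(k,blobs(c["pixels"],k,amin=40)[0])
up=lambda i,x,y,w,h,s:cv2.resize(i[y:y+h,x:x+w],None,fx=s,fy=s,interpolation=cv2.INTER_CUBIC)
o=np.zeros((600,800,3),np.uint8)
A=up(a["pixels"],270,60,100,150,4);o[:600,:400]=A[:600]
# second view: lay out red->yellow
B=up(c["pixels"],270,20,100,150,4);o[:,400:]=B
cv2.imwrite("pics/z2.png",o)
E
```

```text
red [([306.6, 65.7], [291, 47, 38, 35, 769])]
yel [([325.4, 190.2], [316, 186, 20, 11, 91]), ([326.8, 200.9], [314, 195, 25, 12, 181])]
blue [([326.0, 18.0], [320, 0, 13, 37, 481])]
```

View pics/z2.png

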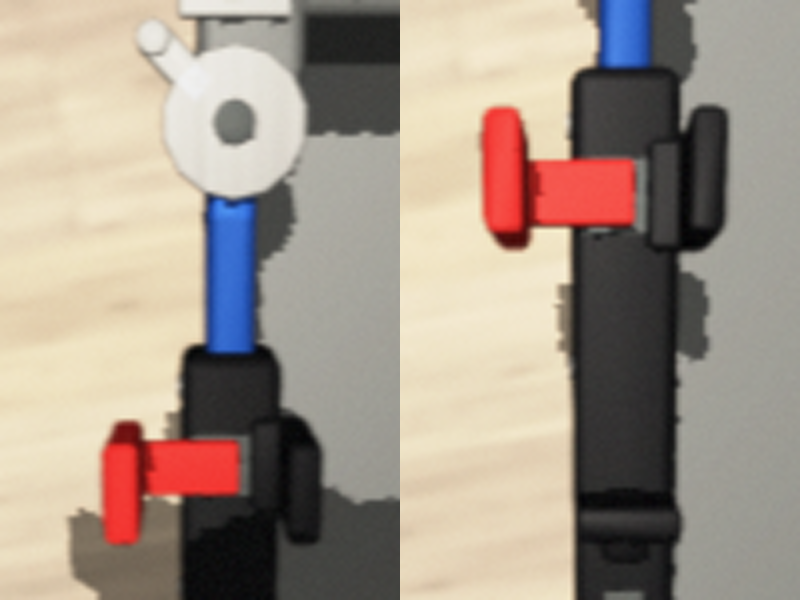

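View pics/w2.png

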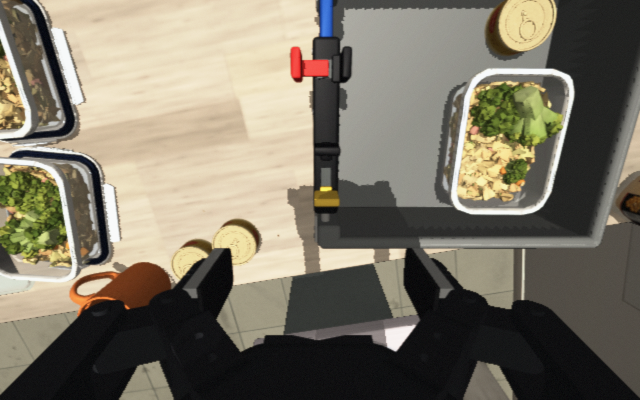

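```bash
python3 - <<'E'
from h import *
import pickle
a=pickle.load(open("w1.pkl","rb"));b=pickle.load(open("w2.pkl","rb"))
f=lambda x,y:(270+x/4-.4,60+y/4-.4); g=lambda x,y:(270+(x-400)/4-.4,20+y/4-.4)
P={}
for n,u,v in[("red",f(121,496),g(503,171)),("blk",f(304,496),g(710,171))]:
    p,e=tri([ray(a,u),ray(b,v)]);P[n]=plane(a,u,.176)/2+plane(b,v,.176)/2
    print(n,p.round(4),np.round(e,4),plane(a,u,.176).round(4),plane(b,v,.176).round(4))
print("disc",plane(a,f(235,122),.156).round(4))
for n,c in(("a",a),("b",b)):
    for bl,s in blobs(c["pixels"],"yel",amin=40)[0]:
        print("yel",n,plane(c,(bl[0],s[1]+s[3]-1.5),.176).round(4),plane(c,bl,.176).round(4))
d=P["red"]-P["blk"];print(np.linalg.norm(d),"ey-ang",np.degrees(np.arctan2(-d[1],-d[0])))
# tote front rim outer edge + -y... in w2: rows 246 edge
gr=cv2.cvtColor(b["pixels"],cv2.COLOR_BGR2HSV)
print(b["pixels"][175:225,326].tolist())
E
```

```text
red [ 0.5787 -0.0267  0.1751] [0.0002 0.0002] [ 0.5789 -0.027   0.176 ] [ 0.5786 -0.0265  0.176 ]
blk [ 0.5713 -0.0681  0.1746] [0.0001 0.0001] [ 0.5716 -0.068   0.176 ] [ 0.5711 -0.068   0.176 ]
disc [ 0.6545 -0.0665  0.156 ]
yel a [ 0.4539 -0.0315  0.176 ] [ 0.459  -0.0324  0.176 ]
yel b [ 0.4634 -0.0313  0.176 ] [ 0.4683 -0.0322  0.176 ]
yel b [ 0.4536 -0.031   0.176 ] [ 0.458  -0.0317  0.176 ]
0.04188205409318832 ey-ang -100.14105600253754
[[100, 108, 105], [100, 107, 105], [101, 108, 106], [101, 107, 105], [99, 104, 103], [99, 103, 102], [102, 108, 106], [100, 106, 104], [99, 105, 102], [98, 103, 101], [92, 104, 106], [58, 126, 150], [77, 211, 238], [102, 241, 248], [104, 243, 248], [94, 235, 243], [48, 142, 167], [35, 102, 127], [31, 88, 111], [27, 85, 107], [32, 88, 111], [30, 87, 109], [29, 87, 109], [33, 94, 120], [42, 123, 156], [45, 132, 165], [47, 136, 170], [44, 133, 166], [46, 133, 166], [45, 130, 163], [39, 117, 148], [25, 70, 88], [16, 22, 28], [11, 11, 10], [10, 9, 9], [13, 13, 11], [15, 14, 16], [17, 20, 19], [47, 50, 50], [87, 91, 95], [90, 95, 98], [91, 97, 98], [91, 96, 98], [93, 98, 98], [91, 97, 100], [88, 93, 96], [78, 82, 84], [48, 49, 50], [42, 43, 44], [45, 46, 45]]
```

The plates stand about 0.175 high. The lock grip is at (0.575,-0.047), the hinge at (0.655,-0.067) and the release at (0.480,-0.035), with yaw -10.1°. I'll go to the lock with the jaws centred on their final closed position.

>>> carry_out([
  [[0.055, -0.016, 0], [0, 0, 0], 1],
  [[0.109, -0.0315, 0], [0, 0, 0], 1],
  [[0.109, -0.0315, -0.045], [0, 0, 0], 1],
  [[0.109, -0.0315, -0.08], [0, 0, 0], 1],
  [[0.109, -0.0315, -0.1], [0, 0, 0], 1],
])

```text
time_s: 3.0
ee_pos: [0.5742, -0.0547, 0.1995]
tcp_rot: [3.141, 0.003, -0.179]
contact_force: [-0.2, 0.4, 0.2]
grip_width: 0.0853
grasp_force: 0.0
```

>>> carry_out([
  [[0, 0, -0.02], [0, 0, 0], 1],
  [[0, 0, -0.037], [0, 0, 0], 1],
  [[0, 0, -0.047], [0, 0, 0], 1],
  [[0, 0, -0.047], [0, 0, 0], 1],
])

```text
time_s: 3.5
ee_pos: [0.574, -0.0542, 0.155]
tcp_rot: [3.142, 0.0, -0.178]
contact_force: [-0.8, 0.8, 1.4]
grip_width: 0.0852
grasp_force: 0.0
```

>>> carry_out([
  [[0, 0, 0], [0, 0, 0], 0.6],
  [[0, 0, 0], [0, 0, 0], 0.55],
  [[0, 0, 0], [0, 0, 0], 0.5],
  [[0, 0, 0], [0, 0, 0], 0.45],
  [[0, 0, 0], [0, 0, 0], 0.45],
], force=30)

```text
time_s: 4.12
ee_pos: [0.5744, -0.0538, 0.1559]
tcp_rot: [-3.141, -0.001, -0.178]
contact_force: [0.4, 6.7, 5.0]
grip_width: 0.0383
grasp_force: 3.5
```

>>> carry_out([
  [[0, 0, 0], [0, 0, 0], 0.4],
  [[0, 0, 0], [0, 0, 0], 0.38],
  [[0, 0, 0], [0, 0, 0], 0.38],
  [[0, 0, 0], [0, 0, 0], 0.38],
])

```text
time_s: 4.62
ee_pos: [0.5744, -0.0535, 0.1562]
tcp_rot: [-3.14, -0.001, -0.178]
contact_force: [0.1, 8.4, 8.3]
grip_width: 0.0349
grasp_force: 30.0
```

>>> carry_out([
  [[0, 0, 0], [0, 0, 0], 1],
  [[0, 0, 0], [0, 0, 0], 1],
  [[0, 0, 0], [0, 0, 0], 1],
  [[0, 0, 0.02], [0, 0, 0], 1],
  [[0, 0, 0.05], [0, 0, 0], 1],
])

```text
time_s: 5.25
ee_pos: [0.5739, -0.0543, 0.2065]
tcp_rot: [3.141, 0.001, -0.178]
contact_force: [0.9, 0.2, 0.8]
grip_width: 0.0852
grasp_force: 0.0
```

>>> carry_out([
  [[0, 0, 0.04], [0, 0, 10], 1],
  [[-0.02, 0.004, 0.05], [0, 0, 20], 1],
  [[-0.04, 0.008, 0.05], [0, 0, 30], 1],
  [[-0.06, 0.012, 0.05], [0, 0, 40], 1],
  [[-0.0865, 0.0173, 0.05], [0, 0, 50], 1],
])

```text
time_s: 5.88
ee_pos: [0.4871, -0.0369, 0.2568]
tcp_rot: [3.141, -0.001, 0.7]
contact_force: [-0.0, -0.2, 0.7]
grip_width: 0.0857
grasp_force: 0.0
```

>>> carry_out([
  [[0, 0, 0], [0, 0, 10], 1],
  [[0, 0, 0], [0, 0, 20], 1],
  [[0, 0, 0], [0, 0, 30], 1],
  [[0, 0, 0], [0, 0, 40], 1],
  [[0, 0, 0], [0, 0, 40], 1],
])

```text
time_s: 6.5
ee_pos: [0.4877, -0.037, 0.2566]
tcp_rot: [3.14, 0.0, 1.391]
contact_force: [0.4, -0.9, 0.0]
grip_width: 0.0855
grasp_force: 0.0
```

```bash
python3 - <<'E'
from h import *
from cell import readout
c=wrist("w3");o=readout.get_obs();print(o["ee_pos"],np.degrees(o["tcp_rot"]),o["joint_positions"].round(2),o["contact_force"])
for k in("red","yel"):
  for b,s in blobs(c["pixels"],k,amin=40)[0]: print(k,b,s,plane(c,b,.176).round(4))
E
```

```text
[ 0.48766657 -0.03701628  0.25639935] [1.79938515e+02 2.34201791e-03 7.95537725e+01] [-0.13 -0.3   1.81 -0.    1.63  0.05] [ 0.31120296 -0.65741304  0.4982904 ]
red [424.5, 192.5] [407, 179, 42, 33, 930] [ 0.5694 -0.038   0.176 ]
yel [279.3, 203.8] [272, 185, 19, 38, 398] [ 0.4593 -0.0271  0.176 ]
```

View pics/w3.png

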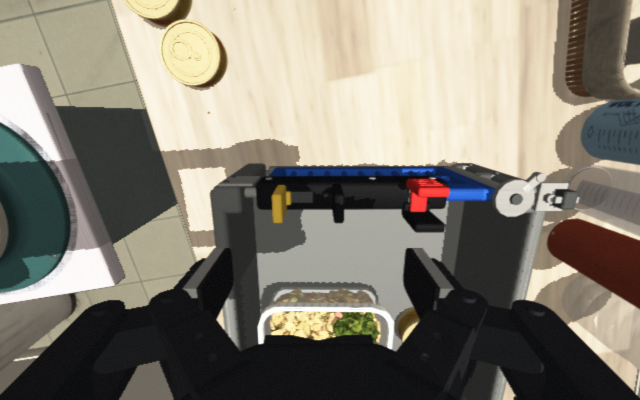

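In w3 the red plate now sits close to its black partner at (425,205). The yellow plate (279,204) and the black one (338,200) both lie between the fingers. I'll descend and squeeze.

>>> carry_out([
  [[0, 0, -0.04], [0, 0, 0], 1],
  [[0, 0, -0.065], [0, 0, 0], 1],
  [[0, 0, -0.085], [0, 0, 0], 1],
  [[0, 0, -0.098], [0, 0, 0], 1],
  [[0, 0, -0.098], [0, 0, 0], 1],
])

```text
time_s: 7.18
ee_pos: [0.4875, -0.0369, 0.157]
tcp_rot: [-3.141, 0.0, 1.392]
contact_force: [0.1, 0.4, 0.5]
grip_width: 0.0853
grasp_force: 0.0
```

>>> carry_out([
  [[0, 0, 0], [0, 0, 0], 0.6],
  [[0, 0, 0], [0, 0, 0], 0.5],
  [[0, 0, 0], [0, 0, 0], 0.4],
  [[0, 0, 0], [0, 0, 0], 0.35],
  [[0, 0, 0], [0, 0, 0], 0.35],
], force=50)

```text
time_s: 7.8
ee_pos: [0.4886, -0.0371, 0.159]
tcp_rot: [3.138, -0.0, 1.392]
contact_force: [7.4, -0.6, 5.2]
grip_width: 0.0374
grasp_force: 53.8
```

>>> carry_out([
  [[0, 0, 0], [0, 0, 0], 0.35],
  [[0, 0, 0], [0, 0, 0], 0.35],
])

```text
time_s: 8.05
ee_pos: [0.4886, -0.0371, 0.159]
tcp_rot: [3.138, -0.0, 1.392]
contact_force: [7.3, -1.3, 4.0]
grip_width: 0.0377
grasp_force: 53.8
```

The catch is fully squeezed: 37.5 mm here against 40 nominal, with the same 2 mm flex as at the lock. I'll swing along the arc.

>>> carry_out([
  [[0.0017, 0.0083, 0], [0, 0, -2.9], 0.35],
  [[0.0038, 0.0166, 0], [0, 0, -5.7], 0.35],
  [[0.0064, 0.0247, 0], [0, 0, -8.6], 0.35],
  [[0.0093, 0.0326, 0], [0, 0, -11.5], 0.35],
  [[0.0093, 0.0326, 0], [0, 0, -11.5], 0.35],
])

```text
time_s: 8.68
ee_pos: [0.4977, -0.0041, 0.159]
tcp_rot: [3.139, -0.001, 1.191]
contact_force: [2.3, -2.5, 6.6]
grip_width: 0.0377
grasp_force: 52.3
```

```bash
python3 - <<'E'
from h import *
v=np.array([-.1673,.0299]);f=lambda t:np.array([[np.cos(t),np.sin(t)],[-np.sin(t),np.cos(t)]])@v
for a,e in((.2,.6),(.6,1.0),(1.0,1.4),(1.4,1.57)):
    for i in range(1,5):
        t=a+(e-a)*i/4;print(round(t,3),(f(t)-f(a)).round(4),round(-np.degrees(t-a),1))
from cell import readout
o=readout.get_obs();print(o["ee_pos"],o["contact_force"],o["ft_torque"])
E
```

```text
0.3 [0.007  0.0155] -5.7
0.4 [0.0156 0.0301] -11.5
0.5 [0.0255 0.0439] -17.2
0.6 [0.0368 0.0566] -22.9
0.7 [0.0125 0.0115] -5.7
0.8 [0.0261 0.0217] -11.5
0.9 [0.0406 0.0305] -17.2
1.0 [0.056  0.0378] -22.9
1.1 [0.016  0.0057] -5.7
1.2 [0.0325 0.0098] -11.5
1.3 [0.0493 0.0123] -17.2
1.4 [0.0663 0.013 ] -22.9
1.442 [ 0.0072 -0.0002] -2.4
1.485 [ 0.0144 -0.0007] -4.9
1.528 [ 0.0216 -0.0015] -7.3
1.57 [ 0.0287 -0.0026] -9.7
[ 0.49774105 -0.00405119  0.15896469] [ 2.32650361 -2.52412804  6.63445158] [0.0645753  0.59950186 0.02046803]
```

>>> carry_out([
  [[0.007, 0.0155, 0], [0, 0, -5.7], 0.35],
  [[0.0156, 0.0301, 0], [0, 0, -11.5], 0.35],
  [[0.0255, 0.0439, 0], [0, 0, -17.2], 0.35],
  [[0.0368, 0.0566, 0], [0, 0, -22.9], 0.35],
  [[0.0368, 0.0566, 0], [0, 0, -22.9], 0.35],
])

```text
time_s: 9.3
ee_pos: [0.5345, 0.053, 0.1589]
tcp_rot: [3.141, -0.001, 0.791]
contact_force: [-3.8, -1.1, 8.5]
grip_width: 0.0376
grasp_force: 50.7
```

```bash
python3 - <<'E'
from h import *;import pickle
D=pickle.load(open("D.pkl","rb"));t=D["top"];s=D["side"]
# caddy front bottom, blue bottle, red bottle: near edges
for n,uv,z in[("caddy front",(270,105),.03),("jar top near",(272,87),.11),("blue bot near",(308,100),.1),("red bot near",(358,108),.1),("bl top",(308,62),.2)]:print(n,plane(t,uv,z).round(3))
for n,uv in[("caddy base",(232,215)),("jar base blue",(252,200)),("red base",(288,180))]:print(n,plane(s,uv,0).round(3))
for n,a,b in[("jar lid",(275,75),(228,172)),("blue cap",(308,62),(249,146)),("red cap",(360,72),(284,134))]:
  p,e=tri([ray(t,a),ray(s,b)]);print(n,p.round(3),np.round(e,3))
E
```

```text
caddy front [0.802 0.071 0.03 ]
jar top near [0.835 0.057 0.11 ]
blue bot near [ 0.8   -0.053  0.1  ]
red bot near [ 0.777 -0.206  0.1  ]
bl top [ 0.88  -0.054  0.2  ]
caddy base [0.78  0.102 0.   ]
jar base blue [ 0.827 -0.019  0.   ]
red base [ 0.872 -0.239  0.   ]
jar lid [0.867 0.048 0.131] [0.002 0.002]
blue cap [ 0.875 -0.056  0.208] [0.002 0.002]
red cap [ 0.84  -0.202  0.232] [0.003 0.003]
```

The caddy and jars (x ≥ 0.80, up to 0.13 high) are clear of the final pose, so I'll carry on past the check.

>>> carry_out([
  [[0.0125, 0.0115, 0], [0, 0, -5.7], 0.35],
  [[0.0261, 0.0217, 0], [0, 0, -11.5], 0.35],
  [[0.0406, 0.0305, 0], [0, 0, -17.2], 0.35],
  [[0.056, 0.0378, 0], [0, 0, -22.9], 0.35],
  [[0.056, 0.0378, 0], [0, 0, -22.9], 0.35],
])

```text
time_s: 9.93
ee_pos: [0.5906, 0.0909, 0.159]
tcp_rot: [-3.141, -0.001, 0.391]
contact_force: [-6.7, 2.3, 9.8]
grip_width: 0.0374
grasp_force: 51.6
```

>>> carry_out([
  [[0.016, 0.0057, 0], [0, 0, -5.7], 0.35],
  [[0.0325, 0.0098, 0], [0, 0, -11.5], 0.35],
  [[0.0493, 0.0123, 0], [0, 0, -17.2], 0.35],
  [[0.0663, 0.013, 0], [0, 0, -22.9], 0.35],
  [[0.0663, 0.013, 0], [0, 0, -22.9], 0.35],
])

```text
time_s: 10.55
ee_pos: [0.657, 0.1039, 0.159]
tcp_rot: [-3.14, -0.001, -0.009]
contact_force: [-7.1, 4.3, 9.2]
grip_width: 0.0376
grasp_force: 51.4
```

>>> carry_out([
  [[0.0072, -0.0002, 0], [0, 0, -2.4], 0.35],
  [[0.0144, -0.0007, 0], [0, 0, -4.9], 0.35],
  [[0.0216, -0.0015, 0], [0, 0, -7.3], 0.35],
  [[0.0287, -0.0026, 0], [0, 0, -9.7], 0.35],
  [[0.0287, -0.0026, 0], [0, 0, -9.7], 0.35],
])

```text
time_s: 11.18
ee_pos: [0.6853, 0.1012, 0.159]
tcp_rot: [-3.14, -0.001, -0.178]
contact_force: [-6.2, 5.9, 8.5]
grip_width: 0.0376
grasp_force: 51.5
```

```bash
python3 - <<'E'
from h import *
from cell import readout,camera
o=readout.get_obs();print(o["ee_pos"],np.degrees(o["tcp_rot"]),o["contact_force"],o["ft_torque"])
o=camera("top")["pixels"];s=camera("side")["pixels"];q=np.zeros((600,800,3),np.uint8)
q[:300,:480]=cv2.resize(o[60:285,150:510],(480,300));q[300:,:480]=cv2.resize(s[100:325,140:500],(480,300))
cv2.imwrite("pics/f.png",q)
E
```

```text
[0.68525221 0.10124197 0.15903906] [-1.79888021e+02 -5.02128203e-02 -1.01920601e+01] [-6.17008129  5.9398662   8.54809476] [ 1.12714125  0.89681149 -0.74349387]
```

View pics/f.png

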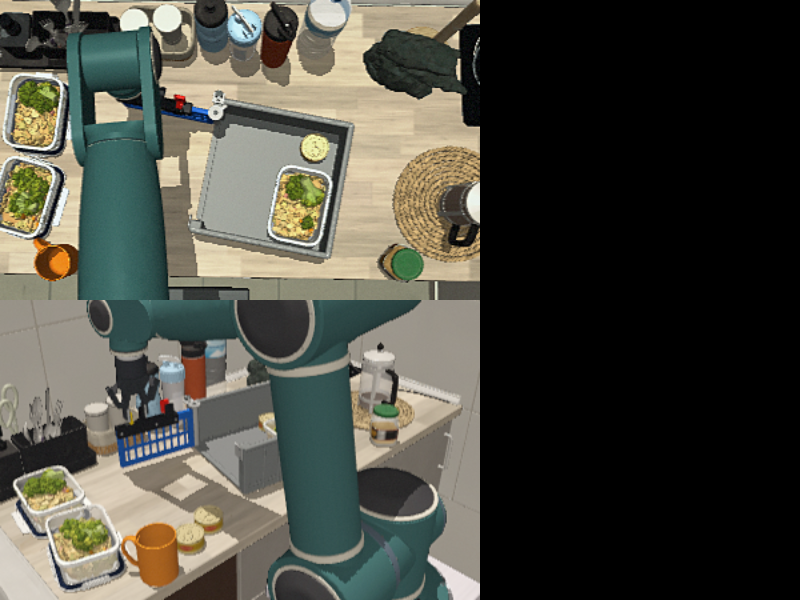

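The gate stands square to the tote, held in the fingers at about (145,400) in the lower crop, and nothing loose has been disturbed. I'll let it settle briefly, then hand in.

>>> carry_out([
  [[0, 0, 0], [0, 0, 0], 0.35],
  [[0, 0, 0], [0, 0, 0], 0.35],
  [[0, 0, 0], [0, 0, 0], 0.35],
  [[0, 0, 0], [0, 0, 0], 0.35],
])

```text
time_s: 11.78
ee_pos: [0.6849, 0.1013, 0.159]
tcp_rot: [-3.14, -0.001, -0.177]
contact_force: [-5.2, 4.8, 7.1]
grip_width: 0.0374
grasp_force: 51.5
```

```bash
python3 -c "
from cell import ticket
print(ticket.finish_job())"
```

```text
the job is handed in; nothing more can be done
None
```

I handed the job in at about 12 s: the lock was pinched in, the release squeezed, and the gate swung past its check and held about square to the tote in the gripper, with no loose things visibly disturbed; the verdict was not shown.

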